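# Take the temperature of a hot crucible on a sample carousel

## Robot

A 6-joint arm with a two-finger parallel gripper is mounted at the origin on a cart in front of the work surface, level with it; the furniture and walls round the work are solid. World frame = base frame: x ahead of the robot, y to its left, z up, the work surface at z = 0. Lengths are in mm, angles in rad, forces in N, time in s.
With the tool pointing down it reaches from about 375 to 975 mm from the base axis. Payload 3.8 kg.
Tool frame: the origin (TCP) lies at the very end of the fingers, on their centre line; the grasp point (between the pads) lies 19 mm behind it; z points along the fingers, y is the line along which they close (so a half turn about z gives the same grasp; the last joint's range is limited). The gripper opens to 85 mm and grips with 20 to 120 N. Pads are 22 mm wide; open, the fingers measure 114 mm over their backs; the gripper's body (76 mm by 85 mm) begins 54 mm behind the grasp point. The pads swing forward as they close: fully open they stand 13 mm farther back than shut.
Start: joints at [1.218, 0.264, 1.604, -0, 1.274, -0.037], TCP at [209.637, 641.615, 231.28] pointing down, gripper open.
Joint ranges: [-2.63, 2.63], [-0.94, 2.18], [0.31, 2.57], [-1.31, 4.45], [0, 2.66], [-2.55, 2.55]. Speed limits (rad/s): [2.57, 2.57, 3.14, 3.14, 3.14, 3.14].

## Interface

Orientations are given as a unit quaternion [w, x, y, z].
In Python, from plant import * gives the robot as it stands. The module is installed in compiled form; this text tells all that it offers.
- The arm moves only by the shell command python3 -m inch 'ROWS' [OPENING]. ROWS is rows parted by semicolons, their numbers by spaces, 1 to 10 of them, each of 4 numbers: dx, dy, dz in mm, then a turn about the tool's z in rad; each row shifts and turns the commanded pose from where the row before left it, along the tool's axes as they then stand; what a row does not reach is not made up. A row lasts 1/8 s, in which the tool goes at most 62.5 mm and 0.188 rad, less where a joint would pass 70% of its speed; a pose out of reach is approached as far as the arm can. OPENING is the opening from 0.0 (shut) to 1.0 (fully open), set as the command begins (- or left out keeps the last). The fingers move at their own pace and stop on an object; the grip force is fixed at half the most. Time passes only in rows, so rows that do not move let the fingers close. It prints the time, the measured TCP pose, the force, the opening and the grip force at its end.
- sense(): the state, without advancing time (a new reading comes with each control period).
- read_camera(name): name is "scene" or "top"; returns a dict with "img" (480x640x3 uint8, blue, green, red), "vfov" (degrees; the focal length in pixels is half the picture's height over the tangent of half this angle, whatever the lens; pixels are square), "cx", "cy" (the principal point, pixels), "k1" (the pictures are not rectified: a ray, as slopes to the right and down, at radius r is drawn at 1 + k1 r^2 times it, then the intrinsics apply), "R" (3x3) and "t" (3): a world point X has camera coordinates R X + t. Camera axes: x right, y down, z forward; pixel columns grow to the right and rows downward; lengths in mm; the calibration is good to about 2 mm. A picture is of the moment at which its call begins. There is no depth.
- finish_job(): hands the job in; it is judged then, once.
The state is a dict: "t": time; "joint_positions": joint angles; "dq": joint speeds; "joint_efforts": joint torques, N m; "position": TCP position; "tool_rot": TCP orientation; "wrist_force": force on the tool from outside, world axes, zero at the start; "torque": the same for the moment, N m; "finger_gap": opening from 0.0 (shut) to 1.0 (fully open); "finger_force": force on a finger pad.
Only numpy, scipy, OpenCV 4.12 (cv2) and the standard library are available. Lean on these libraries where they do the work, as an engineer would, in place of code of your own. Each camera call takes 0.05 s, during which the arm holds its last target. There are 200 camera calls.

## Task

The crucible on the carousel is hot from the furnace: do not touch it. Gently turn the carousel by pushing on its arms with a fingertip until the crucible stands centred under the thermocouple, then press the thermocouple's black cap down to its stop so that the tip dips into the crucible without hitting it. Finish while holding the cap down; leave all vessels standing upright in their seats and everything around the stand where it is.

Things in the scene. Friction and masses are not known exactly. Their poses are not given: they have to be found in the camera images.
- stand: Fixed grey stand with the thermocouple. Origin on the worktop, on the carousel's axis; +x points from there to the thermocouple and the column (direction varies). Low foot: 46 mm radius round the axis, and a beam 36 mm wide, 12 mm high along +x to a cross bar 170 mm long at x = 197 mm. Elsewhere the worktop under the arms is free.
- column_top (a point): Top of the stand's steel rod (12 mm thick), 197 mm from the axis, 184 mm high. In front of it a grey readout box 84 mm wide, x = 159 to 185 mm, up to z = 100 mm. A bracket at z = 137 to 151 mm runs from the rod to the guide barrel (22 mm wide, z = 130 to 158 mm, at x = 115 mm) in which the thermocouple slides.
- carousel: Aluminium carousel with five arms. Turns either way without end about the stand's vertical axis and stays where it is left (drag 0.12 N m, about 2 N at 65 mm out; no detents). Origin on the axis, 28 mm above the worktop, level with the arms' underside. Arms at 0, 72, 144, 216, 288 degrees counter-clockwise from its x axis. Hub: 28 mm radius, top 59 mm above the worktop.
- spoke_mid (a point): Point on the axis line of the arm at 0 degrees, 65 mm from the carousel's axis, at mid height of the bar. All five arms are alike: a straight bar 14 mm wide, 28 to 42 mm above the worktop, bare from 28 to 92 mm out, with free air below; it can be pushed on either side here, fingertips reaching down to about 22 mm above the worktop.
- spoke_seat (a point): Centre of the floor of the seat on the arm at 0 degrees, 115 mm from the carousel's axis. Every arm ends in such a round dark steel seat, 46 mm diameter, floor 44 mm and raised rim 55 mm above the worktop. Three neighbouring seats are loaded (one crucible, two dishes, order varies), two are empty.
- crucible: The hot crucible: cream-coloured porcelain cup, deeper than the dishes, 45 mm wide at the rim, 28 mm at the foot, 36 mm high, open, the hollow about 38 mm wide at the top and 20 mm at the bottom, floor 4 mm; 35 g. Origin at the centre of its underside. It stands loose in a seat of the carousel with 1 to 3 mm of play; jerks can tip it. Its seat is one of three at random.
- dish_a: Shallow white porcelain dish, 50 mm wide, 18 mm high on a 32 mm foot, loose in another seat. Origin at the centre of its underside.
- dish_b: The other shallow dish, same as dish_a.
- probe (a joint): Travel of the spring thermocouple in m: 0 raised (at rest), grows downward, 0.045 at its stop. The spring pushes it back up with about 2.5 N at the top and 6 N at the stop; let go, it rises.
- probe_tip (a point): Lower end of the thermocouple's 6 mm steel stem, 115 mm from the carousel's axis along the stand's x axis. Raised 100 mm above the worktop (20 mm over the crucible's rim); 55 mm at the stop, which is 7 mm over the crucible's floor.
- press_cap (a point): Centre of the top of the thermocouple's round black press cap, 38 mm diameter, straight above the tip. Raised 250 mm above the worktop, 205 mm at the stop; nothing stands above it.
- tongs: Bystander: crucible tongs, 125 mm long, 9 mm high, lying left of the carousel. Leave alone.
- jar: Bystander: small open glass jar, 60 mm wide, 85 mm high. Leave alone.
- dropper: Bystander: dropper bottle, 49 mm wide, 107 mm high. Leave alone.
- cork: Bystander: cork, 29 mm wide, 26 mm high. Leave alone.
Not all that is in view belongs to the job. What is meant by the crucible is not green, purple or yellow, and is the smaller of those in its own colour.

How it is judged (in metres and radians):
On the way:
1. the crucible stands under the raised thermocouple, within 9 mm of its centre, with the carousel at rest (horizontal distance between probe_tip and crucible below 0.009 m and value of joint probe below 0.005 m and angular speed of carousel below 0.05 rad/s), for 0.2 s.
At the end, for the whole second after the job is handed in: The fingers hold the cap down (thermocouple at 40 mm of its 45 mm travel or lower), its tip is inside the crucible, less than 9 mm off its centre and less than 20 mm above its underside; the crucible stands level in its seat and the carousel is still (value of joint probe above 0.04 m and contact force between the fingers and stand above 1 N and horizontal distance between probe_tip and crucible below 0.009 m and z of probe_tip in the frame of crucible below 0.02 m and angle between crucible's own z axis and vertical below 0.15 rad and z of crucible in the frame of carousel between 0.01 and 0.02 m and angular speed of carousel below 0.1 rad/s); the arm keeps its last pose, push and grip.
It fails at once if the robot touches the hot crucible (contact force between any of the fingers, the arm and crucible above 0.5 N).
It fails at once if the carousel is pushed with the gripper's body or the arm instead of the fingers (contact force between the arm and carousel above 3 N).
It fails at once if the thermocouple hits the crucible, or is pressed down while the crucible is not under it (contact force between stand and crucible above 2 N or (value of joint probe above 0.012 m and horizontal distance between probe_tip and crucible above 0.015 m)).
It fails at once if a vessel is lifted, tipped or knocked out of its seat ((z of crucible in the frame of carousel above 0.028 m or z of crucible in the frame of carousel below 0.008 m or angle between crucible's own z axis and vertical above 0.35 rad) or (z of dish_a in the frame of carousel above 0.028 m or z of dish_a in the frame of carousel below 0.008 m or angle between dish_a's own z axis and vertical above 0.35 rad) or (z of dish_b in the frame of carousel above 0.028 m or z of dish_b in the frame of carousel below 0.008 m or angle between dish_b's own z axis and vertical above 0.35 rad)).
It fails at once if something standing around is moved by more than 25 mm (distance of any of tongs, jar, dropper, cork from where it was at the start of the episode above 0.025 m).
It also fails if it takes over 72 s, if anything falls off the work surface, if the arm or the gripper's body presses on something with over 40 N, if the wrist force passes 120 N, or if a joint passes its speed limit or range.

## Working session

There is one attempt and no reset: what is moved stays moved. The work goes in short steps, Python scripts to look and compute and a shell command to move; the robot and the scene stay as the last step left them, time stands still between calls to the robot, and variables do not carry over. Pictures are saved under pics/ and viewed, at most 10 in all, crops included, and the job is handed in when it is done.

```bash
mkdir -p pics
python3 - <<'E'
from plant import *
import cv2
for n in("scene","top"):
    c=read_camera(n); cv2.imwrite(f"pics/{n}0.png",c["img"]); print(n,c["vfov"],c["cx"],c["cy"],c["k1"],c["R"],c["t"])
print(sense())
E
```

```text
scene 44.04046047022872 300.07166318511554 238.51535682185758 0.04031322602121201 [[ 0.74716254 -0.66460424 -0.00702354]
 [-0.42537874 -0.470047   -0.77337491]
 [ 0.51068685  0.58082443 -0.63391003]] [-425.89967811  364.42477498  906.50049955]
top 48.30826145944244 320.83589658332176 232.43284697957927 -0.15206207098153837 [[ 0.02600671 -0.99962845  0.00816212]
 [-0.98620583 -0.02699094 -0.16330814]
 [ 0.16346776 -0.00380242 -0.98654135]] [   1.49225086  549.37524855 1327.54328631]
{'t': 0.1, 'joint_positions': array([ 1.21813673e+00,  2.64655332e-01,  1.60529519e+00,  3.60638855e-06,
        1.27368608e+00, -3.69044377e-02]), 'dq': array([-0.00070081, -0.00224871, -0.00463232,  0.00019459,  0.00098853,
        0.00063945]), 'joint_efforts': array([-3.77836986e-04, -5.16711652e+01, -3.68591344e+01, -1.04387436e-04,
        6.28773705e-03,  1.78463051e-05]), 'position': array([209.37801879, 640.98666292, 230.07048078]), 'tool_rot': array([-1.99496848e-04,  1.57222980e-01,  9.87562601e-01, -1.00231467e-03]), 'wrist_force': array([ 0.52359278, -0.13868919,  0.14054885]), 'torque': array([-0.03348211, -0.03527847,  0.01254056]), 'finger_force': 0.0, 'finger_gap': 0.9999523207248855}
```

View pics/scene0.png

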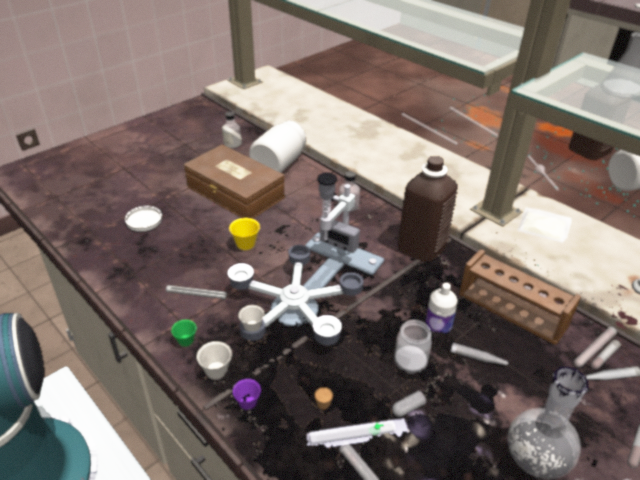

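View pics/top0.png

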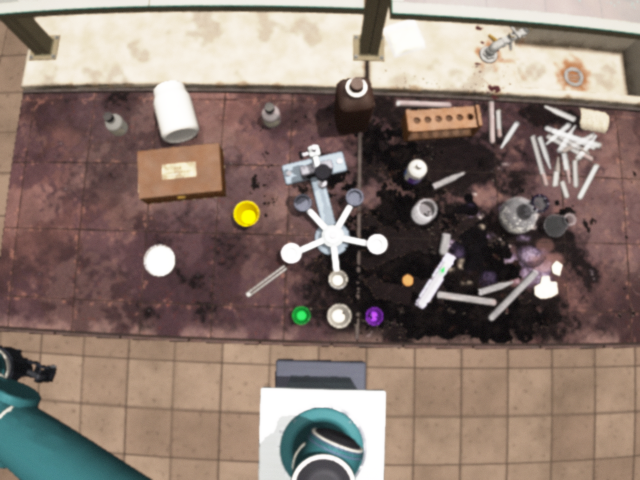

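The scene view shows the carousel hub at about (294,295), the crucible at (251,318) and the cap at (327,180). In the top view the hub is near (332,237), the crucible (338,280), the dishes (291,253) and (377,244), the empty seats (303,204) and (355,197), and the cap (323,171). I'll zoom in to measure.

```bash
cat > h.py <<'E'
import numpy as np, cv2
from plant import *
def K(c):
    f=240/np.tan(np.radians(c["vfov"]/2)); return np.array([[f,0,c["cx"]],[0,f,c["cy"]],[0,0,1.]]),np.array([c["k1"],0,0,0.])
def unp(c,uv,z):
    k,d=K(c); n=cv2.undistortPointsIter(np.array([[uv]],float),k,d,None,None,(3,100,1e-12))[0,0]
    R,t=np.array(c["R"]),np.array(c["t"]); o=-R.T@t; r=R.T@np.array([n[0],n[1],1]); return o+r*(z-o[2])/r[2]
def proj(c,X):
    k,d=K(c); return cv2.projectPoints(np.array(X,float).reshape(-1,1,3),cv2.Rodrigues(np.array(c["R"]))[0],np.array(c["t"],float),k,d)[0][:,0]
E
python3 - <<'E'
import cv2,numpy as np
a=cv2.imread("pics/top0.png")[130:310,240:400]; b=cv2.imread("pics/scene0.png")[165:345,220:380]
cv2.imwrite("pics/z0.png",cv2.resize(np.hstack([a,b]),None,fx=2.5,fy=2.5,interpolation=cv2.INTER_CUBIC))
E
```

```text
(no output)
```

View pics/z0.png

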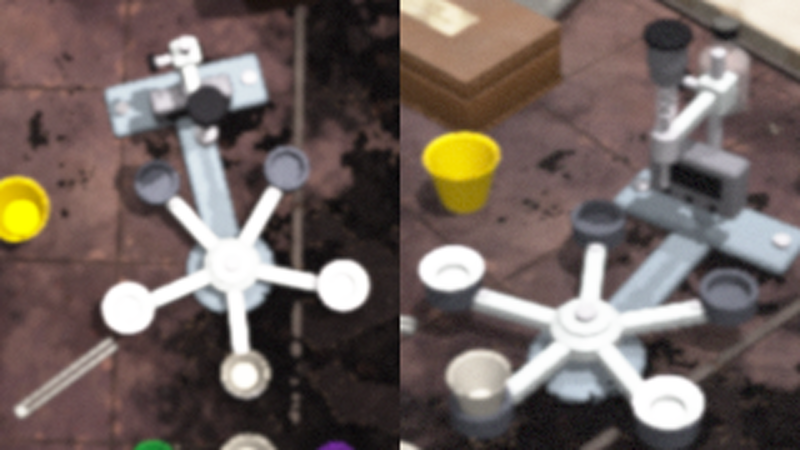

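The crop (scale 2.5) shows these positions in the top view: hub (232,263), cap (208,104), empty seats (157,182) and (287,167), dishes (127,307) and (343,285), crucible rim (245,373). In the scene view: cap (668,36), hub (585,315), crucible rim (478,368).

Run:
```python
from h import *
T=read_camera("top");S=read_camera("scene")
tp=lambda x,y:(240+x/2.5-.3,130+y/2.5-.3); sp=lambda x,y:(220+(x-400)/2.5-.3,165+y/2.5-.3)
O=unp(T,tp(232,263),59)
print("hub",O,unp(S,sp(585,312),59))
print("cap",unp(T,tp(208,104),250),unp(S,sp(668,36),250))
L=[("e1",157,182,55,598,220),("e2",287,167,55,728,287),("dL",127,307,62,452,270),("dR",343,285,62,667,402),("cr",245,373,80,478,368)]
for n,x,y,z,u,v in L:
    for p in (unp(T,tp(x,y),z),unp(S,sp(u,v),z)):
        d=(p-O)[:2];print(n,p[:2],np.hypot(*d),np.degrees(np.arctan2(d[1],d[0])))
for p in(unp(T,tp(208,104),250),unp(S,sp(668,36),250)):
    d=(p-O)[:2];print(np.hypot(*d),np.degrees(np.arctan2(d[1],d[0])))
# bystanders
for n,uv,z in(("tongs1",(249,294),5),("tongs2",(286,267),5),("jar",(425,211),60),("drop",(416,170),80),("cork",(408,281),20),("greenc",(301,316),20),("wh",(339,317),30),("pur",(374,316),20),("yel",(246,214),30),("bottle",(356,88),200),("coltop",(314,150),184)): print(n,unp(T,uv,z)[:2])
```

```text
hub [541.31243903 -13.55080691  59.        ] [539.14856268 -17.00881594  59.        ]
cap [653.05829041  15.93297013 250.        ] [646.49954764   9.64592116 250.        ]
e1 [624.20022177  65.34220526] 114.43116662742793 43.58551200521793
e1 [621.10370715  60.48112477] 108.84564013458582 42.855774656443785
e2 [643.8097063  -68.18341057] 116.14822934190687 -28.058294928209225
e2 [643.24565657 -67.78728357] 115.46417729662042 -28.0164842610229
dL [493.05890929  91.24200241] 115.36869600070854 114.72446497277477
dL [490.54934998  86.30479022] 112.01799626760874 116.94718948971378
dR [ 521.33709888 -126.38082571] 114.58458603296816 -100.03957376180574
dR [ 520.28920339 -127.45605606] 115.82910782868673 -100.45726980841798
cr [428.33204293 -28.33585166] 113.94370299163573 -172.54442328349762
cr [430.81981972 -25.15031288] 111.09980855418802 -174.00704519641715
115.57001517820179 14.780467541306939
107.71451159959753 12.4362840758888
tongs1 [388.4151068  198.56036849]
tongs2 [461.70837704 104.67614861]
jar [ 609.90888715 -250.33820653]
drop [ 712.66035829 -224.00723403]
cork [ 431.97845113 -213.0349947 ]
greenc [335.50116762  61.1014307 ]
wh [335.41937509 -35.65657261]
pur [ 340.09593532 -125.75264931]
yel [595.11964137 212.90411323]
bottle [878.44602052 -58.78381465]
coltop [723.721438    38.03692088]
```

The geometry is consistent: every seat measures 114–116 mm from the axis. The arm angles are 43.6, −28.4, 115.6, −100.4 and −172.4° (the crucible's), and the stand is at about 14.7°. The plan is to push the −100.4° arm clockwise by about 173° in one arc on the robot's side, with shut fingers and the tool turning along with it.

```bash
python3 -m inch '-20 -20 0 0;-37 -38.5 0 0;-37 -38.5 0 0;-37 -38.5 0 0;-37 -38.5 0 0;-37 -38.5 0 0;-37 -38.5 0 0;-37 -38.5 0 0;-37 -38.5 0 0;-37 -38.5 0 0' 0.0; python3 -m inch '-37 -38.5 0 0;-37 -38.5 0 0;-37 -38.5 0 0;-37 -38.5 0 0;-37 -38.5 0 0;-19 -19 0 0;0 0 0 -0.134;0 0 0 0'
```

```text
t: 1.45
position: [431.8, 182.0, 231.4]
tool_rot: [0.0, 0.157, 0.988, 0.0]
wrist_force: [0.0, 0.4, -0.3]
finger_gap: 0.002
finger_force: 0.0
t: 2.45
position: [559.5, -81.2, 230.9]
tool_rot: [-0.0, 0.092, 0.996, 0.0]
wrist_force: [0.0, 0.2, -0.5]
finger_gap: -0.002
finger_force: 0.0
```

```bash
python3 -m inch '0 0 40 0;0 0 50 0;0 0 50 0;0 0 34 0;0 0 20 0;0 0 10 0;0 0 0 0'
python3 - <<'E'
from h import *
a=read_camera("top")["img"][130:310,240:400]; b=read_camera("scene")["img"][165:345,220:380]
cv2.imwrite("pics/z1.png",cv2.resize(np.hstack([a,b]),None,fx=2.5,fy=2.5,interpolation=cv2.INTER_CUBIC))
E
```

```text
t: 3.32
position: [559.2, -80.4, 27.0]
tool_rot: [-0.001, 0.091, 0.996, 0.0]
wrist_force: [-0.0, 0.4, 0.2]
finger_gap: -0.003
finger_force: 0.0
```

View pics/z1.png

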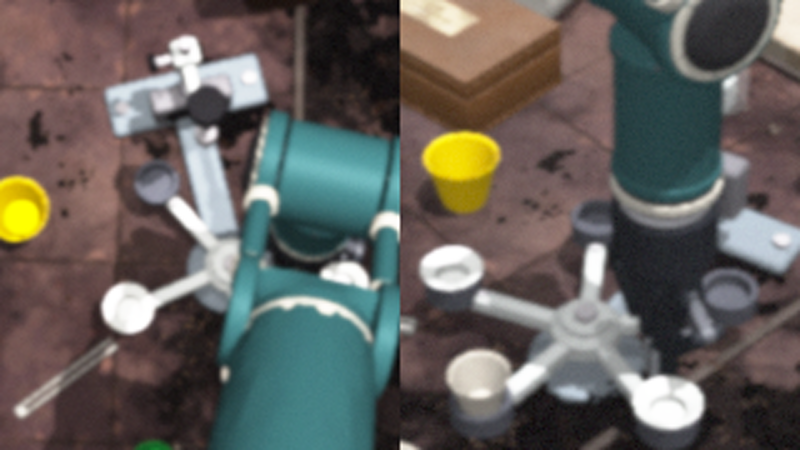

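The shut fingers are down between the right-hand dish's arm and the empty arm, with no contact yet. I'll close the gap gently and start the arc.

```bash
python3 -m inch '3 0 0 0;4 0 0 0;3 0 0 0;2 0 0 0;1.87 -0.51 0 0.03;3.12 -0.82 0 0.05;3.12 -0.82 0 0.05;3.12 -0.82 0 0.05;3.12 -0.82 0 0.05;3.12 -0.82 0 0.05'; python3 -c "
from h import *
cv2.imwrite('pics/s2.png',read_camera('scene')['img'][165:345,180:400].repeat(2,0).repeat(2,1))"
```

```text
t: 4.68
position: [530.5, -78.0, 27.7]
tool_rot: [0.001, 0.23, 0.973, 0.0]
wrist_force: [2.3, 0.5, 0.1]
finger_gap: -0.001
finger_force: 1.1
```

View pics/s2.png

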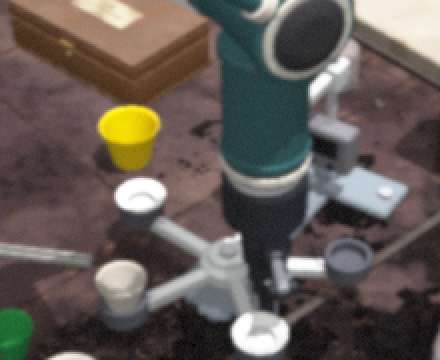

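The carousel follows smoothly and all vessels are upright. I'll continue the arc.

```bash
R='4.7 -1.17 0 0.075'; python3 -m inch '4.7 -1.17 0 0.075;4.7 -1.17 0 0.075;4.7 -1.17 0 0.075;4.7 -1.17 0 0.075;4.7 -1.17 0 0.075;4.7 -1.17 0 0.075;4.7 -1.17 0 0.075;4.7 -1.17 0 0.075;4.7 -1.17 0 0.075;4.7 -1.17 0 0.075'; python3 -c "
from h import *
p=sense()['position'][:2]-[541.7,-13.4];print(np.hypot(*p),np.degrees(np.arctan2(p[1],p[0])))"
```

```text
t: 5.98
position: [490.2, -53.2, 27.7]
tool_rot: [0.001, 0.571, 0.821, 0.0]
wrist_force: [3.0, -2.0, -0.7]
finger_gap: 0.005
finger_force: 1.0
65.10942611969438 -142.2837705055747
```

Radius held at 65 mm.

```bash
python3 -m inch '4.7 -1.17 0 0.075;4.7 -1.17 0 0.075;4.7 -1.17 0 0.075;4.7 -1.17 0 0.075;4.7 -1.17 0 0.075;4.7 -1.17 0 0.075;4.7 -1.17 0 0.075;4.7 -1.17 0 0.075;4.7 -1.17 0 0.075;4.7 -1.17 0 0.075'; python3 -m inch '4.7 -1.17 0 0.075;4.7 -1.17 0 0.075;4.7 -1.17 0 0.075;4.7 -1.17 0 0.075;4.7 -1.17 0 0.075;4.7 -1.17 0 0.075;4.7 -1.17 0 0.075;4.7 -1.17 0 0.075;3.12 -0.82 0 0.05;1.87 -0.51 0 0.03'; python3 -c "
from h import *
s=sense();p=s['position'][:2]-[541.7,-13.4];print(np.hypot(*p),np.degrees(np.arctan2(p[1],p[0])),s['joint_positions'])
a=read_camera('top')['img'][130:310,240:400]; b=read_camera('scene')['img'][165:345,220:380]
cv2.imwrite('pics/z3.png',cv2.resize(np.hstack([a,b]),None,fx=2.5,fy=2.5,interpolation=cv2.INTER_CUBIC))"
```

```text
t: 7.22
position: [476.9, -7.6, 27.4]
tool_rot: [0.0, 0.832, 0.555, -0.001]
wrist_force: [-0.4, -1.8, 1.5]
finger_gap: 0.005
finger_force: 1.1
t: 8.48
position: [494.2, 31.6, 26.7]
tool_rot: [-0.0, 0.969, 0.247, -0.002]
wrist_force: [-3.1, 0.4, 0.6]
finger_gap: 0.001
finger_force: 1.1
65.41246284543494 136.506569073644 [1.35619176e-02 1.55107543e-01 2.15680026e+00 6.17795317e-05
 8.33189210e-01 1.08551405e+00]
```

View pics/z3.png

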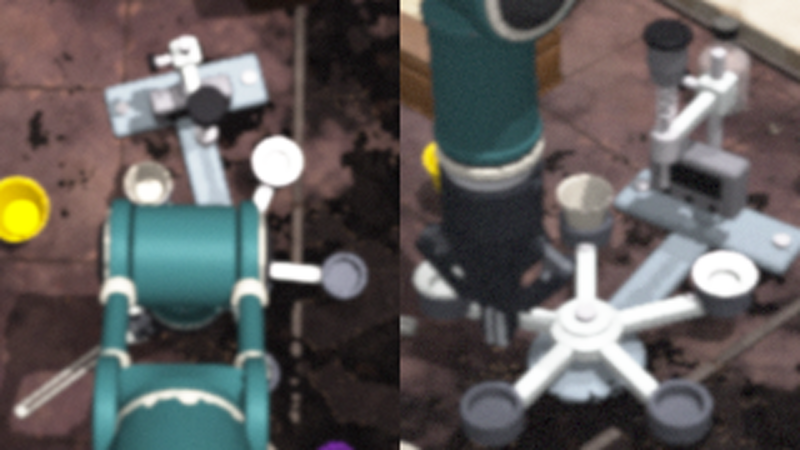

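The crucible rim is at (149,183) in the top crop and (585,190) in the scene crop, standing upright. I'll compute the angle still to turn.

Run:
```python
from h import *
T=read_camera("top");O=np.array([541.7,-13.4,0])
for n,x,y,z in(("seat",345,275,55),("dish",278,160,62),("cr",149,183,80)):
    p=unp(T,(240+x/2.5-.3,130+y/2.5-.3),z);d=(p-O)[:2];print(n,p,np.hypot(*d),np.degrees(np.arctan2(d[1],d[0])))
for r in(0,50,100):
  pass
# stand direction, beam edges/crossbar: bar ends at z12
for x,y in((118,112),(252,78)): print(unp(T,(240+x/2.5,130+y/2.5),12)[:2])
```

```text
seat [ 532.71458011 -129.10314171   55.        ] 116.05151774573598 -94.4406348200238
dish [649.25981558 -58.35275997  62.        ] 116.57557443958139 -22.681643102748733
cr [617.37920169  72.56291637  80.        ] 114.52931746282914 48.640266697397394
[708.70359765 110.22455754]
[750.68988294 -32.72004629]
```

```bash
python3 -m inch '3.12 -0.82 0 0.05;4.7 -1.17 0 0.075;4.7 -1.17 0 0.075;4.7 -1.17 0 0.075;4.7 -1.17 0 0.075;4.7 -1.17 0 0.075;4.7 -1.17 0 0.075;3.12 -0.82 0 0.05;1.87 -0.51 0 0.03;0 0 0 0'; python3 -c "
from h import *
s=sense();p=s['position'][:2]-[541.7,-13.4];print(np.hypot(*p),np.degrees(np.arctan2(p[1],p[0])))
a=read_camera('top')['img'][130:310,240:400]; b=read_camera('scene')['img'][165:345,220:380]
cv2.imwrite('pics/z4.png',cv2.resize(np.hstack([a,b]),None,fx=2.5,fy=2.5,interpolation=cv2.INTER_CUBIC))"
```

```text
t: 9.88
position: [528.4, 48.9, 27.2]
tool_rot: [0.0, 0.999, -0.04, -0.0]
wrist_force: [-0.9, 0.6, -0.5]
finger_gap: -0.003
finger_force: 0.6
63.738040283125954 102.01153495645977
```

View pics/z4.png

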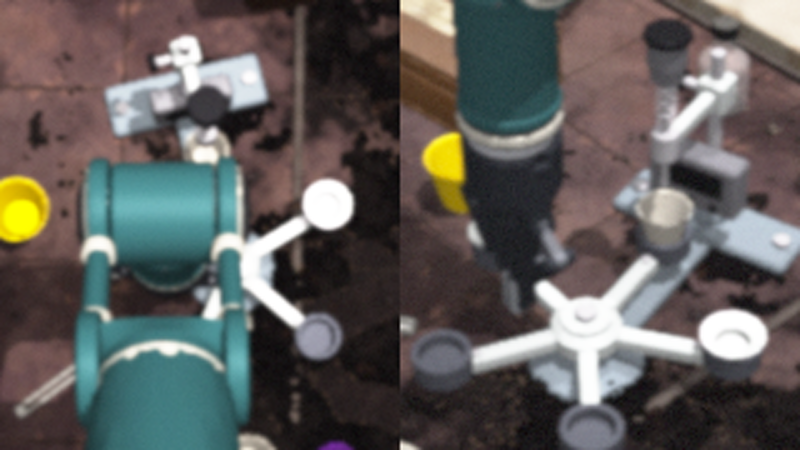

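The crucible now looks to be beneath the stem: its rim is at (664,206) in the scene crop and the stem at x≈661. I'll quantify the offset.

Run:
```python
from h import *
T=read_camera("top");S=read_camera("scene");O=np.array([541.7,-13.4,0])
tp=lambda x,y:(240+x/2.5-.3,130+y/2.5-.3); sp=lambda x,y:(220+(x-400)/2.5-.3,165+y/2.5-.3)
Os=unp(S,sp(585,312),59)
for n,c,uv,z,o in(("dish",T,tp(327,205),62,-72),("seat",T,tp(319,335),55,-144),("cr",S,sp(664,206),80,0),("dish",S,sp(733,330),62,-72),("seat",S,sp(592,420),55,-144),("seat2",S,sp(442,348),55,144)):
    p=unp(c,uv,z)
    d=(p-(O if c is T else Os))[:2];print(n,p,np.hypot(*d),np.degrees(np.arctan2(d[1],d[0]))-o)
# direct scene-only comparison: crucible centre rim vs tip line
for a in (12,15,18):
    r=np.radians(a);b=O+115*np.array([np.cos(r),np.sin(r),0])
    q=proj(S,[b+[0,0,z] for z in(80,130,205,250)]); print(a,[( round(400+(u-220+.3)*2.5),round((v-165+.3)*2.5)) for u,v in q])
s=S["img"][200:262,290:350]
cv2.imwrite("pics/c5.png",cv2.resize(s,None,fx=9,fy=9,interpolation=cv2.INTER_CUBIC))
```

```text
dish [ 603.50401501 -109.25725697   62.        ] 114.05415374406655 14.81191983384904
seat [ 470.63277725 -103.31549032   55.        ] 114.60953515569892 15.677932660114095
cr [653.029578   15.8148707  80.       ] 118.51700323193297 16.07845775468157
dish [ 606.96761173 -108.27384693   62.        ] 113.7045702446841 18.616042193498977
seat [473.40197243 -99.65519294  55.        ] 105.6079436415434 15.497157959200592
seat2 [437.05347629  28.94888358  55.        ] 111.96212221491147 11.765296344708247
12 [(670, 209), (671, 160), (673, 82), (675, 32)]
15 [(663, 206), (665, 157), (667, 79), (668, 29)]
18 [(657, 203), (658, 155), (660, 77), (661, 27)]
```

View pics/c5.png

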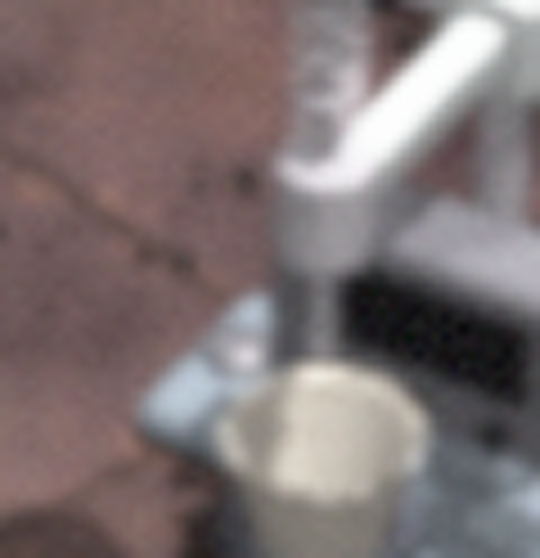

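The stem axis (x≈322) and the crucible rim's centre (x≈323) coincide to within about 1 mm, and the tip height matches the prediction. I'll back off the arm, rise, and move above the cap.

```bash
python3 -m inch '-3 0 0 0;-6 0 0 0;0 0 -20 0;0 0 -50 0;0 0 -55 0;0 0 -55 0;0 0 -55 0;0 0 -20 0;0 0 0 0'
python3 - <<'E'
from h import *
s=sense();p=s["position"];q=s["tool_rot"]
from scipy.spatial.transform import Rotation as Rt
print(Rt.from_quat(q,scalar_first=True).inv().apply(np.array([652.3,15.5,275])-p))
c=read_camera("scene");b=c["img"][165:345,220:380]
a=read_camera("top")["img"][130:310,240:400]
cv2.imwrite("pics/z6.png",cv2.resize(np.hstack([a,b]),None,fx=2.5,fy=2.5,interpolation=cv2.INTER_CUBIC))
E
```

```text
t: 11.2
position: [520.2, 49.7, 283.7]
tool_rot: [-0.0, 0.999, -0.04, 0.002]
wrist_force: [-0.4, 0.5, -1.1]
finger_gap: -0.006
finger_force: 0.0
[134.37028216  23.48291613   9.21244568]
```

View pics/z6.png

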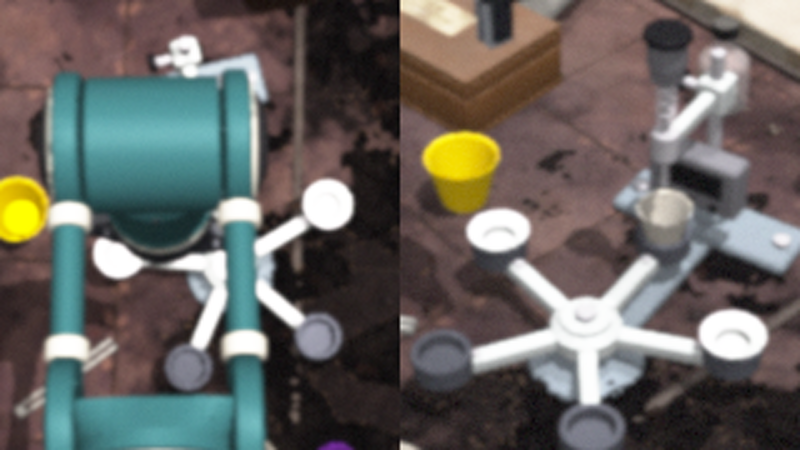

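The carousel stayed put when released: the crucible is still under the stem at (664,206) and all vessels are upright. Next I'll move over the cap and press in small steps.

```bash
python3 -m inch '30 5 0 0;45 8 0 0;45 8 0 0;14.4 2.5 0 0;0 0 10 0;0 0 10 0;0 0 0 0'; python3 -m inch '0 0 6 0;0 0 6 0;0 0 6 0;0 0 6 0;0 0 0 0'
```

```text
t: 12.18
position: [649.4, 15.9, 260.2]
tool_rot: [0.0, 0.999, -0.04, -0.002]
wrist_force: [-0.5, -0.9, -0.3]
finger_gap: -0.0
finger_force: 0.0
t: 12.8
position: [651.5, 15.6, 238.0]
tool_rot: [-0.0, 0.999, -0.04, -0.0]
wrist_force: [-0.8, 1.6, 4.0]
finger_gap: 0.004
finger_force: 1.5
```

```bash
python3 -m inch '0 0 5 0;0 0 5 0;0 0 5 0;0 0 5 0;0 0 5 0;0 0 4 0;0 0 2 0;0 0 1 0;0 0 0 0;0 0 0 0'
python3 - <<'E'
from h import *
b=read_camera("scene")["img"][165:345,220:380]
cv2.imwrite("pics/z7.png",cv2.resize(b,None,fx=3.3,fy=3.3,interpolation=cv2.INTER_CUBIC))
E
```

```text
t: 14.05
position: [651.8, 15.6, 206.5]
tool_rot: [-0.0, 0.999, -0.04, 0.0]
wrist_force: [-1.3, 0.9, 4.4]
finger_gap: -0.001
finger_force: 2.8
```

View pics/z7.png

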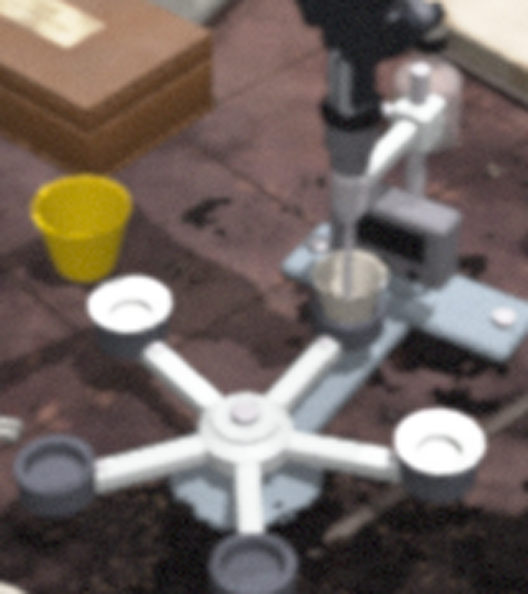

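The stem at (348,270) dips into the middle of the crucible, whose rim is centred at (350,276), and the fingers are on the cap. I'll press the last bit to the stop.

```bash
python3 -m inch '0 0 1 0;0 0 1 0;0 0 0.5 0;0 0 0 0;0 0 0 0;0 0 0 0'
```

```text
t: 14.85
position: [651.8, 15.5, 205.0]
tool_rot: [-0.0, 0.999, -0.04, 0.001]
wrist_force: [-3.1, 0.6, 9.4]
finger_gap: -0.003
finger_force: 4.6
```

At the stop: z is 205 and the force has risen to 9 N.

```bash
python3 -c "
from plant import *
print(finish_job())"
```

```text
the job is handed in; nothing more can be done
None
```

The job is handed in (no verdict was returned): the crucible stands centred under the thermocouple to within about 1 mm, and the fingers hold the cap at its stop (fingertips at z = 205 mm, about 9 N), with all vessels upright.

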